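# Lower the ratchet clamp onto the bar

## Task

Close the ratchet clamp on the steel bar that lies in its V-block: press the pad on the pawl's tail to trip the pawl clear of the teeth, then push the rubber-gripped lever down until its foot rests on the bar. Leave the pawl tripped, let go of the clamp, and do not pick up or shift the bar or the other things on the bench.

Things in the scene. Friction and masses are not known exactly. Their poses are not given: they have to be found in the camera images.
- clamp: Fixed bench clamp on a grey plate (x 160, y -175 to +205, 16 mm thick): toothed wheel with lever, pawl, V-block. Origin on the bench below the lever's pivot; x parallel to both hinge axes, +y the way the lever points, z up. Lever pivot at (0, 0, 100) mm, pawl pivot (0, -75, 152), V-block centre (0, 100). Its dark posts stay within 41 mm of x = 0 and below 168 mm.
- lever (a joint): Lever angle, rad, growing as it goes down: it points to +y, (0.78 - value) above horizontal. Starts at 0.03 to 0.13. With the pawl engaged a tooth stops it at about 0.17; teeth pass the nose at 0.17 and 0.53. Its foot meets the bar at about 0.78 (lever level). Cannot go below 0. Stiff pivot: it stays where left; 3 to 6 N at the grip moves it.
- lever_grip (a point): Middle of the upper face of the lever's black rubber grip, 170 mm from the pivot along the lever and 10 mm above the lever's mid-plane (which passes through the pivot). The grip is 34 mm wide, 20 mm thick, and runs from 150 to 225 mm from the pivot; the foot is under the lever at 100 mm.
- pawl (a joint): Pawl angle, rad: 0 engaged (nose down between the teeth), growing as its tail is pressed down. The nose clears the teeth from about 0.15; a stop ends it at 0.36. Stiff pivot: the pawl stays where it is left; pressing the pad takes about 4 N.
- pawl_pad (a point): Centre of the top of the ribbed steel pad on the pawl's tail, 40 mm (x) by 36 mm (y) of the clamp, 10 mm thick; 58 mm from the pawl's pivot to -y and 26 mm above it when engaged. Fully pressed it sinks by about 22 mm and tilts by 0.36 rad, outer edge down.
- bar_center (a point): Centre of the loose steel bar, 36 mm diameter, 110 mm long, 0.8 kg, lying in the V-block parallel to the clamp's x, under the lever's foot; its axis is 53 mm above the bench.
- collar: Bystander, to be left alone: steel ring 42 mm across, 18 mm tall, lying on the clamp's plate; origin at the centre of its underside.
- fitting: Bystander, to be left alone: brass fitting, 28 mm across, 46 mm tall, standing on the clamp's plate; origin at the centre of its underside.
- wrench: Bystander, to be left alone: steel wrench 170 mm long, lying on the bench on the robot's side of the clamp; origin at the centre of its underside.
- gauge: Bystander, to be left alone: steel block 35 x 75 x 22 mm lying on the bench on the far side of the clamp; origin at the centre of its underside.
- oiler: Bystander, to be left alone: grey plastic oil bottle, 52 mm across, 130 mm tall; origin at the centre of its underside.
- earmuffs: Bystander, to be left alone: pair of black ear defenders with a steel headband, lying on the bench, about 180 x 200 mm and 80 mm tall; origin on the bench midway between the cups.
Not all that is in view belongs to the job. What is shaped like the part that bears bar_center but red or yellow is not meant.

How it is judged (in metres and radians):
On the way, in this order (a step that is already met when the one before it is completed fails the run):
1. the pawl is tripped clear of the teeth while the lever is still up (value of joint pawl above 0.2 rad and value of joint lever below 0.3 rad), for 0.1 s.
2. the lever is down with its foot on the bar (value of joint lever above 0.75 rad and value of joint pawl above 0.17 rad), for 0.2 s.
At the end, for the whole second after the job is handed in: the lever is down with its foot on the bar (lever joint between 0.75 and 0.81 rad, so the foot is within 3 mm of the bar), the pawl is still tripped (over 0.17 rad), and the bar still lies in the V-block (within 8 mm across, 8 mm in height) (all of step 2 and value of joint lever below 0.81 rad and z of bar_center in the frame of clamp between 0.045 and 0.06 m and y of bar_center in the frame of clamp between 0.092 and 0.108 m); the robot touches nothing.
It fails at once if the bar is lifted out of the V-block or shifted by more than 20 mm (distance of bar_center from where it was at the start of the episode above 0.02 m or z of bar_center in the frame of clamp above 0.063 m).
It fails at once if another thing on the bench is carried or pushed more than 30 mm (distance of any of collar, fitting, wrench, gauge, oiler, earmuffs from where it was at the start of the episode above 0.03 m).
It also fails if it takes over 43 s, if anything falls off the work surface, if the arm or the gripper's body presses on something with over 40 N, if the wrist force passes 120 N, or if a joint passes its speed limit or range.

## Robot

A 6-joint arm with a two-finger parallel gripper is mounted at the origin on the work surface. World frame = base frame: x ahead of the robot, y to its left, z up, the work surface at z = 0. Lengths are in mm, angles in rad, forces in N, time in s.
With the tool pointing down it reaches from about 325 to 775 mm from the base axis. Payload 5.5 kg.
Tool frame: the origin (TCP) lies on the mounting face of the last link; the fingertips stand 182 mm ahead of it and the grasp point (between the pads) lies 163 mm ahead of it (r.finger_overhang is the distance from the TCP to the fingertips, in mm); y points along the fingers, z is the direction in which the jaws open and shut, and the axes are right-handed (so a half turn about y gives the same grasp; the last joint's range is limited). The gripper opens to 88 mm and grips with 3 to 60 N. Pads are 20 mm wide; open, the fingers measure 115 mm over their backs; the gripper's body (75 mm by 178 mm) begins 61 mm behind the grasp point.
Start: joints at [-1.319, 0.091, 1.231, -0, 1.82, -0.057], TCP at [182.349, -571.635, 404.631] pointing down, gripper open.
Joint ranges: [-2.87, 2.87], [-0.86, 2.18], [0.17, 2.46], [-1.51, 4.65], [0.06, 2.69], [-2.65, 2.65]. Speed limits (rad/s): [2.57, 2.57, 3.01, 3.14, 3.14, 3.14].

## Interface

Orientations are given as a rotation vector (axis times angle).
In Python, from bench import r gives the robot as it stands.
- The arm moves only by the tool jog_arm, never from a script. Its argument "moves" is a list of rows, each an object with "travel": the shift along the tool's x, y, z in m, a list of three; "rotation": the turn, a rotation vector about the tool's x, y, z in degrees, a list of three; "grip": the closure, from 0 (fully open) to 1 (shut). A call has 1 to 20 rows; each row shifts and turns the pose as measured when the row begins, along the tool's axes as they then stand; what a row does not reach is not made up. A row lasts 1/12 s, in which the tool goes at most 41.7 mm and 7.16 degrees, less where a joint would pass 70% of its speed; a pose out of reach is approached as far as the arm can. A call is refused whole if a number of a shift passes 0.0417 or a number of a turn 7.16, either way. A call with a gripper value outside its range is refused whole. The fingers move at their own pace and stop on an object; "grip_force" is the grip in N (left out, the last holds). Time passes only in rows, so rows that do not move let the fingers close. It gives the time, the measured TCP pose, the force and the opening at its end, in the units of the state.
- r.observe(): the state, without advancing time (a new reading comes with each control period).
- r.read_camera(name): name is "scene" or "side" or "wrist"; returns a dict with "image" (384x512x3 uint8, red, green, blue), "fx", "fy", "cx", "cy" (pixels), "R" (3x3) and "t" (3): a world point X has camera coordinates R X + t; the wrist camera has in their place "mount" (4x4, takes a point from camera to tool coordinates, whose origin is the TCP and whose axes are the tool frame's). Camera axes: x right, y down, z forward; pixel columns grow to the right and rows downward; lengths in mm; the calibration is good to about 2 mm. A picture is of the moment at which its call begins: read the wrist's pose just before it. There is no depth.
- r.hand_in(): hands the job in, once; it reports no verdict.
The state is a dict: "time_s": time; "q": joint angles; "joint_vel": joint speeds; "joint_efforts": joint torques, N m; "tcp_pos": TCP position; "ee_rot": TCP orientation; "contact_force": force on the tool from outside, world axes, zero at the start; "wrist_torque": the same for the moment, N m; "finger_gap": finger opening in mm.
Only numpy, scipy, OpenCV 4.12 (cv2) and the standard library are available. Lean on these libraries where they do the work, as an engineer would, in place of code of your own. Each camera call takes 0.05 s, during which the arm holds its last target. There are 200 camera calls.

## Working session

There is one attempt and no reset: what is moved stays moved. The work goes in short steps, Python scripts to look and compute and a tool call to move; the robot and the scene stay as the last step left them, time stands still between calls to the robot, and variables do not carry over. Pictures are saved under pics/ and viewed, about 8 in all and at most 12, crops included, and the job is handed in when it is done.

Besides the shell and the picture viewer there is one more tool, called after "Emit:" as a command line: name --argument value ..., lists and objects as JSON in quotes. jog_arm: Moves the arm, as the interface text tells. Its arguments: {"type":"object","properties":{"moves":{"type":"array","items":{"type":"object","properties":{"travel":{"type":"array","items":{"type":"number"}},"rotation":{"type":"array","items":{"type":"number"}},"grip":{"type":"number"}}}},"grip_force":{"type":"number"}},"required":["moves"]}

```bash
ls; mkdir -p pics
python3 - <<'E'
from bench import r
import cv2,numpy as np
s=r.observe();print({k:np.round(v,3) for k,v in s.items()})
for n in("scene","side"):
    c=r.read_camera(n);cv2.imwrite(f"pics/{n}0.png",c["image"][:,:,::-1]);print(n,c["fx"],c["cx"],c["cy"],np.round(c["R"],3).tolist(),np.round(c["t"],1))
    np.savez(f"pics/{n}0.npz",**c)
E
```

```text
pics
{'time_s': np.float64(0.0), 'q': array([-1.319,  0.092,  1.232,  0.   ,  1.82 , -0.057]), 'joint_vel': array([ 0.   , -0.001, -0.   , -0.001,  0.   , -0.001]), 'joint_efforts': array([-2.0000e-03, -4.4645e+01, -4.0644e+01,  7.0000e-02,  2.9000e-02,
       -0.0000e+00]), 'tcp_pos': array([ 182.34 , -571.684,  403.507]), 'ee_rot': array([-0.32 ,  2.057, -2.053]), 'contact_force': array([0.207, 0.111, 0.465]), 'wrist_torque': array([-0.014, -0.006, -0.004]), 'finger_gap': np.float64(88.016)}
scene 404.0516067074247 259.09977301476033 192.98822581810614 [[-0.607, 0.794, 0.001], [0.484, 0.371, -0.793], [-0.63, -0.481, -0.61]] [ 318.5 -134.6 1646.6]
side 351.3934414128235 251.30778912820813 187.38845141556877 [[0.984, 0.179, -0.0], [0.108, -0.596, -0.796], [-0.143, 0.783, -0.605]] [-528.2   53.9 1185.7]
```

View pics/scene0.png

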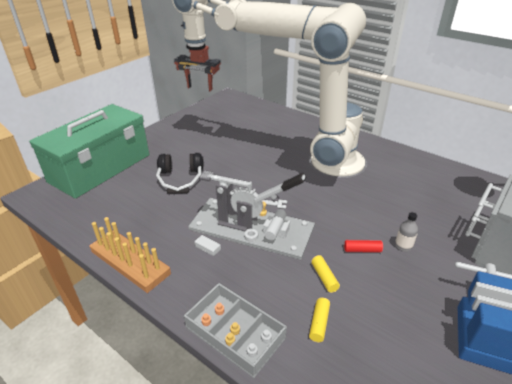

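View pics/side0.png

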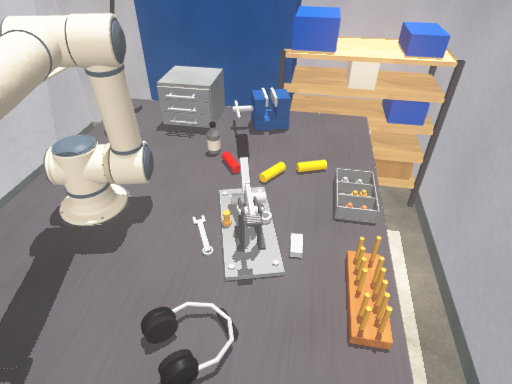

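Side view: the clamp plate spans about (219,190)–(280,272), with the black grip at (242,147). In the scene view the grip is at (292,183). The bar is the steel one in the V-block at scene (275,228); the red and yellow cylinders are decoys. Next, one close crop of both views.

Run:
```python
import cv2,numpy as np
a=cv2.imread("pics/side0.png")[125:285,190:300];b=cv2.imread("pics/scene0.png")[160:260,180:325]
a=cv2.resize(a,None,fx=3.6,fy=3.6,interpolation=2);b=cv2.resize(b,None,fx=2.7,fy=2.7,interpolation=2)
o=np.zeros((576,800,3),np.uint8);o[:a.shape[0],:a.shape[1]]=a;o[:b.shape[0],400:400+b.shape[1]]=b
cv2.imwrite("pics/crop1.png",o)
```

```text
(no output)
```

View pics/crop1.png

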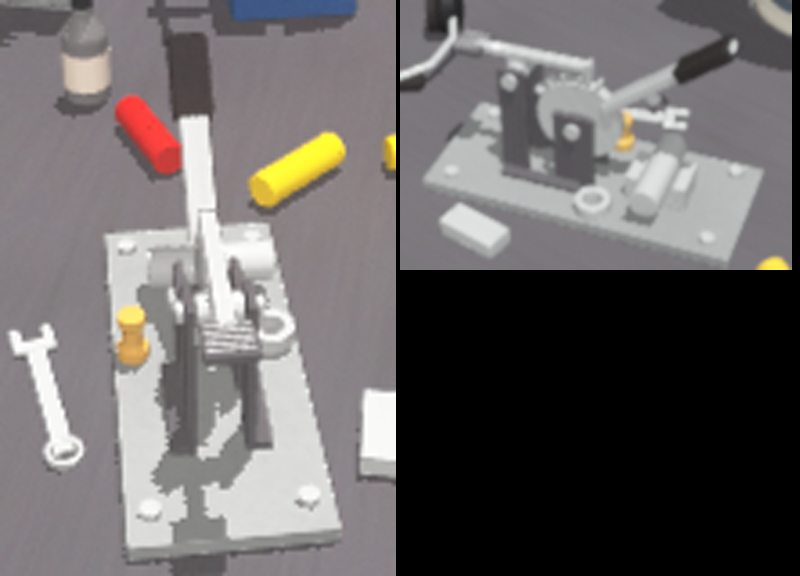

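Crop: the plate corners are clear in both views. The ribbed pad is at crop (230,338) and the grip at (190,75). The bar in the V lies under the lever, fixing +y toward the grip.

```bash
cat > h.py <<'E'
import numpy as np,cv2
from scipy.spatial.transform import Rotation as Ro
def ray(c,uv):
    d=np.array([(uv[0]-c["cx"])/c["fx"],(uv[1]-c["cy"])/c["fy"],1.]);R=c["R"]
    return -R.T@c["t"],R.T@d
def onz(c,uv,z):
    o,d=ray(c,uv);return o+d*(z-o[2])/d[2]
def tri(c1,u1,c2,u2):
    (a,d),(b,e)=ray(c1,u1),ray(c2,u2)
    s=np.linalg.lstsq(np.c_[d,-e],b-a,rcond=None)[0];p,q=a+s[0]*d,b+s[1]*e
    return (p+q)/2,np.linalg.norm(p-q)
E
python3 - <<'E'
from h import *
S=dict(np.load("pics/side0.npz"));C=dict(np.load("pics/scene0.npz"))
sa=lambda p:(p[0]/3.6+190-.4,p[1]/3.6+125-.4)
sb=lambda p:((p[0]-400)/2.7+180-.3,p[1]/2.7+160-.3)
# order: clamp (-x,+y),(+x,+y),(+x,-y),(-x,-y) guess by image
A=np.array([onz(S,sa(p),16) for p in[(107,235),(270,225),(340,532),(128,547)]])
B=np.array([onz(C,sb(p),16) for p in[(763,173),(727,258),(425,180)]])
print(A.round(0));print(B.round(0))
L=np.array([(-80,205),(80,205),(80,-175),(-80,-175)],float)
for P,Q in((L,A[:,:2]),(np.array([L[0],L[1],L[3]]) if 0 else L[[0,1]],B[:2,:2]),(L,A[:,:2])):
    pc,qc=P.mean(0),Q.mean(0);H=(P-pc).T@(Q-qc);th=np.arctan2(H[0,1]-H[1,0],H[0,0]+H[1,1])
    R=np.array([[np.cos(th),-np.sin(th)],[np.sin(th),np.cos(th)]]);t=qc-R@pc;print("yaw",th,"t",t,"res",(P@R.T+t-Q).round(0).tolist())
print("pad",onz(S,sa((230,338)),178),R@[0,-133]+t)
g=tri(S,sa((190,35)),C,sb((733,45)));print("gripend",g,(np.linalg.inv(R)@(g[0][:2]-t)))
E
```

```text
[[ 401.  127.   16.]
 [ 553.  171.   16.]
 [ 660. -190.   16.]
 [ 509. -231.   16.]]
[[ 407.  136.   16.]
 [ 552.  177.   16.]
 [ 664. -178.   16.]]
yaw 0.28755906651039465 t [535.02324578 -45.18156282] res [[-1.0, 1.0], [0.0, 3.0], [2.0, -0.0], [-1.0, -4.0]]
yaw 0.2795315492868279 t [536.21009962 -40.35838635] res [[-5.0, -1.0], [5.0, 1.0]]
yaw 0.28755906651039465 t [535.02324578 -45.18156282] res [[-1.0, 1.0], [0.0, 3.0], [2.0, -0.0], [-1.0, -4.0]]
pad [ 573.56028278 -171.53434508  178.        ] [ 572.74369046 -172.72045122]
gripend (array([486.28114775, 124.82213679, 243.36153577]), np.float64(1.3797024195081216)) [  1.47445222 176.84704123]
```

```bash
cat >> h.py <<'E'
O=np.array([535.,-44.,0]);YAW=.2865
def cw(p): return Ro.from_euler("z",YAW).apply(p)+O
def go(tip):  # remaining travel in tool axes, tip target in clamp frame
    from bench import r
    s=r.observe();R=Ro.from_rotvec(s["ee_rot"]);M=R.as_matrix()
    ax=M@[0,1,0];cur=s["tcp_pos"]+r.finger_overhang*ax
    w=cw(tip);d=R.inv().apply(w-cur)
    print("tool axes in world(cols)\n",M.round(3));print("tip",cur.round(1),"clamp",Ro.from_euler("z",-YAW).apply(cur-O).round(1),"F",s["contact_force"].round(1),"gap",s["finger_gap"],"t",s["time_s"])
    print("target",w.round(1),"tool travel mm",d.round(1),"n@35",np.linalg.norm(d)/35)
E
python3 -c "
from h import *
go([0,-133,205])"
```

```text
tool axes in world(cols)
 [[-0.953 -0.     0.304]
 [-0.304  0.002 -0.953]
 [-0.    -1.    -0.002]]
tip [ 182.3 -571.4  221.6] clamp [-487.4 -406.2  221.6] F [-0.1 -0.6 -0.4] gap 87.66070155407782 t 0.1
target [ 572.6 -171.6  205. ] tool travel mm [-493.3   17.1 -262.2] n@35 15.970460328199948
```

Emit:
jog_arm --grip_force 20 --moves '[{"travel": [-0.03, 0, -0.016], "grip": 1}, {"travel": [-0.03, 0, -0.016], "grip": 1}, {"travel": [-0.03, 0, -0.016], "grip": 1}, {"travel": [-0.03, 0, -0.016], "grip": 1}, {"travel": [-0.03, 0, -0.016], "grip": 1}, {"travel": [-0.03, 0, -0.016], "grip": 1}, {"travel": [-0.03, 0, -0.016], "grip": 1}, {"travel": [-0.03, 0, -0.016], "grip": 1}, {"travel": [-0.03, 0, -0.016], "grip": 1}, {"travel": [-0.03, 0, -0.016], "grip": 1}, {"travel": [-0.03, 0, -0.016], "grip": 1}, {"travel": [-0.03, 0, -0.016], "grip": 1}, {"travel": [-0.03, 0, -0.016], "grip": 1}, {"travel": [-0.03, 0, -0.016], "grip": 1}]'

```text
validation failed for argument at $.mo...
```

```bash
python3 -c "
from h import *
go([0,-133,200])"
```

```text
tool axes in world(cols)
 [[-0.953 -0.     0.304]
 [-0.304  0.002 -0.953]
 [-0.    -1.    -0.002]]
tip [ 182.3 -571.4  221.6] clamp [-487.4 -406.2  221.6] F [-0.1 -0.6 -0.4] gap 87.66070155407782 t 0.1
target [ 572.6 -171.6  200. ] tool travel mm [-493.3   22.1 -262.2] n@35 15.975343910922243
```

Emit:
jog_arm --grip_force 20 --moves '[{"travel": [-0.03, 0, -0.016], "rotation": [0, 0, 0], "grip": 1}, {"travel": [-0.03, 0, -0.016], "rotation": [0, 0, 0], "grip": 1}, {"travel": [-0.03, 0, -0.016], "rotation": [0, 0, 0], "grip": 1}, {"travel": [-0.03, 0, -0.016], "rotation": [0, 0, 0], "grip": 1}, {"travel": [-0.03, 0, -0.016], "rotation": [0, 0, 0], "grip": 1}, {"travel": [-0.03, 0, -0.016], "rotation": [0, 0, 0], "grip": 1}, {"travel": [-0.03, 0, -0.016], "rotation": [0, 0, 0], "grip": 1}, {"travel": [-0.03, 0, -0.016], "rotation": [0, 0, 0], "grip": 1}, {"travel": [-0.03, 0, -0.016], "rotation": [0, 0, 0], "grip": 1}, {"travel": [-0.03, 0, -0.016], "rotation": [0, 0, 0], "grip": 1}, {"travel": [-0.03, 0, -0.016], "rotation": [0, 0, 0], "grip": 1}, {"travel": [-0.03, 0, -0.016], "rotation": [0, 0, 0], "grip": 1}]'

```text
time_s: 1.1
tcp_pos: [474.5, -271.9, 395.3]
ee_rot: [-0.315, 2.079, -2.052]
contact_force: [0.3, -0.8, 1.1]
finger_gap: 11.1
```

```bash
python3 -c "
from h import *
go([0,-133,200])"
```

```text
tool axes in world(cols)
 [[-0.957 -0.009  0.291]
 [-0.291  0.011 -0.957]
 [ 0.005 -1.    -0.014]]
tip [ 472.8 -269.9  213.3] clamp [-123.4 -199.1  213.3] F [ 0.3 -0.8  1.1] gap 11.115580235944588 t 1.1
target [ 572.6 -171.6  200. ] tool travel mm [-124.1   13.6  -64.8] n@35 4.01871299331178
```

Emit:
jog_arm --moves '[{"travel": [-0.03, 0.002, -0.016], "rotation": [0, 0, 0], "grip": 1}, {"travel": [-0.03, 0.002, -0.016], "rotation": [0, 0, 0], "grip": 1}, {"travel": [-0.03, 0.002, -0.016], "rotation": [0, 0, 0], "grip": 1}, {"travel": [-0.02, 0.001, -0.01], "rotation": [0, 0, 0], "grip": 1}, {"travel": [-0.01, 0, -0.005], "rotation": [0, 0, 0], "grip": 1}, {"travel": [0, 0, 0], "rotation": [0, 0, 0], "grip": 1}, {"travel": [0, 0, 0], "rotation": [0, 0, 0], "grip": 1}]'

```text
time_s: 1.68
tcp_pos: [578.1, -165.4, 383.6]
ee_rot: [-0.329, 2.081, -2.045]
contact_force: [0.4, -0.4, 0.0]
finger_gap: 0.0
```

Run:
```python
from h import *
from bench import r
go([0,-133,190])
ims=[cv2.resize(r.read_camera(n)["image"][y:y+130,x:x+130,::-1],(400,400),interpolation=2) for n,y,x in(("side",140,190),("scene",140,180))]
cv2.imwrite("pics/c2.png",np.hstack(ims))
```

```text
tool axes in world(cols)
 [[-0.954 -0.015  0.299]
 [-0.299  0.015 -0.954]
 [ 0.01  -1.    -0.019]]
tip [ 575.4 -162.7  201.7] clamp [   5.2 -125.3  201.7] F [ 0.4 -0.4  0. ] gap 0.009841594950491396 t 1.6833
target [ 572.6 -171.6  190. ] tool travel mm [ 5.2 11.6  7.8] n@35 0.4267784652298922
```

View pics/c2.png

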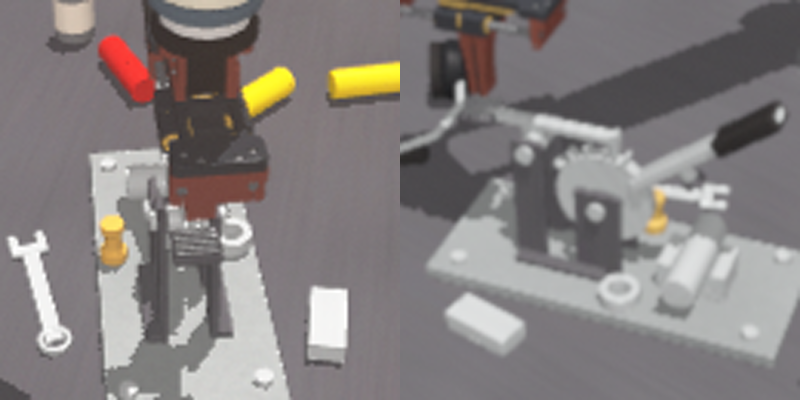

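Crop: the fingertip (side crop 205,212; scene crop 480,92) hangs just above and slightly inboard of the ribbed pad (side crop 197,242; scene crop 490,113). Lever still up.

Emit:
jog_arm --moves '[{"travel": [0.005, 0.003, 0.01], "rotation": [0, 0, 0], "grip": 1}, {"travel": [0, 0.007, 0], "rotation": [0, 0, 0], "grip": 1}, {"travel": [0, 0.007, 0], "rotation": [0, 0, 0], "grip": 1}, {"travel": [0, 0.006, 0], "rotation": [0, 0, 0], "grip": 1}, {"travel": [0, 0.005, 0], "rotation": [0, 0, 0], "grip": 1}, {"travel": [0, 0.005, 0], "rotation": [0, 0, 0], "grip": 1}]'

```text
time_s: 2.28
tcp_pos: [572.2, -184.2, 351.6]
ee_rot: [-0.311, 2.077, -2.056]
contact_force: [1.9, -4.4, 5.7]
finger_gap: 0.4
```

```bash
python3 -c "
from h import *
go([0,-136,160])"
```

```text
tool axes in world(cols)
 [[-0.957 -0.007  0.289]
 [-0.289  0.009 -0.957]
 [ 0.005 -1.    -0.011]]
tip [ 570.8 -182.6  169.6] clamp [  -4.8 -143.   169.6] F [ 1.9 -4.4  5.7] gap 0.44334161409604056 t 2.2833
target [ 573.4 -174.5  160. ] tool travel mm [-4.9  9.7 -6.9] n@35 0.3667904738819315
```

Emit:
jog_arm --moves '[{"travel": [-0.003, 0.004, -0.003], "rotation": [0, 0, 0], "grip": 1}, {"travel": [0, 0.004, -0.002], "rotation": [0, 0, 0], "grip": 1}, {"travel": [0, 0.004, 0], "rotation": [0, 0, 0], "grip": 1}]'

```text
time_s: 2.53
tcp_pos: [573.3, -179.9, 340.6]
ee_rot: [-0.305, 2.071, -2.063]
contact_force: [-1.3, -3.9, 3.2]
finger_gap: 0.7
```

```bash
python3 -c "
from h import *
go([0,-138,156])"
```

```text
tool axes in world(cols)
 [[-0.958 -0.004  0.286]
 [-0.286  0.004 -0.958]
 [ 0.003 -1.    -0.004]]
tip [ 572.6 -179.2  158.6] clamp [  -2.1 -140.4  158.6] F [-1.3 -3.9  3.2] gap 0.695313320916455 t 2.5333
target [ 574.  -176.4  156. ] tool travel mm [-2.2  2.6 -2.3] n@35 0.11746130431501167
```

Emit:
jog_arm --moves '[{"travel": [0, 0.003, 0], "rotation": [0, 0, 0], "grip": 1}, {"travel": [0, 0.003, 0], "rotation": [0, 0, 0], "grip": 1}]'

```text
time_s: 2.7
tcp_pos: [573.0, -179.7, 338.0]
ee_rot: [-0.302, 2.067, -2.064]
contact_force: [-7.0, -1.3, 23.7]
finger_gap: 0.4
```

```bash
python3 -c "
from h import *
go([0,-138,156])"
```

```text
tool axes in world(cols)
 [[-0.958 -0.001  0.286]
 [-0.286  0.001 -0.958]
 [ 0.    -1.    -0.001]]
tip [ 572.9 -179.5  156. ] clamp [  -2.  -140.7  156. ] F [-7.  -1.3 23.7] gap 0.44527700315587004 t 2.7
target [ 574.  -176.4  156. ] tool travel mm [-2.  -0.  -2.7] n@35 0.09526457590918273
```

Force rose to 24 N at the predicted full-press height, so the pawl is at its stop. Lifting off and going over the lever.

Emit:
jog_arm --moves '[{"travel": [0, -0.01, 0], "rotation": [0, 0, 0], "grip": 1}, {"travel": [0, -0.03, 0], "rotation": [0, 0, 0], "grip": 1}, {"travel": [0, -0.035, 0], "rotation": [0, 0, 0], "grip": 1}, {"travel": [0, -0.035, 0], "rotation": [0, 0, 0], "grip": 1}, {"travel": [0, -0.015, -0.03], "rotation": [0, 0, 0], "grip": 1}, {"travel": [0, 0, -0.035], "rotation": [0, 0, 0], "grip": 1}, {"travel": [0, 0, -0.035], "rotation": [0, 0, 0], "grip": 1}, {"travel": [0, 0, -0.035], "rotation": [0, 0, 0], "grip": 1}, {"travel": [0, 0, -0.035], "rotation": [0, 0, 0], "grip": 1}, {"travel": [0, 0, -0.035], "rotation": [0, 0, 0], "grip": 1}, {"travel": [0, 0, -0.035], "rotation": [0, 0, 0], "grip": 1}, {"travel": [0, 0, -0.015], "rotation": [0, 0, 0], "grip": 1}, {"travel": [0, 0, 0], "rotation": [0, 0, 0], "grip": 1}]'

```text
time_s: 3.78
tcp_pos: [494.5, 81.9, 460.9]
ee_rot: [-0.347, 2.104, -2.033]
contact_force: [0.2, 0.9, 0.5]
finger_gap: 0.4
```

Run:
```python
from h import *
from bench import r
go([0,130,235])
ims=[cv2.resize(r.read_camera(n)["image"][y:y+130,x:x+130,::-1],(400,400),interpolation=2) for n,y,x in(("side",140,190),("scene",120,190))]
cv2.imwrite("pics/c3.png",np.hstack(ims))
```

```text
tool axes in world(cols)
 [[-0.953 -0.033  0.3  ]
 [-0.301  0.029 -0.953]
 [ 0.023 -0.999 -0.038]]
tip [488.5  87.2 279.1] clamp [ -7.6 139.  279.1] F [0.2 0.9 0.5] gap 0.4239843543675344 t 3.7833
target [498.3  80.7 235. ] tool travel mm [-8.4 43.5 10.8] n@35 1.30286766399825
```

View pics/c3.png

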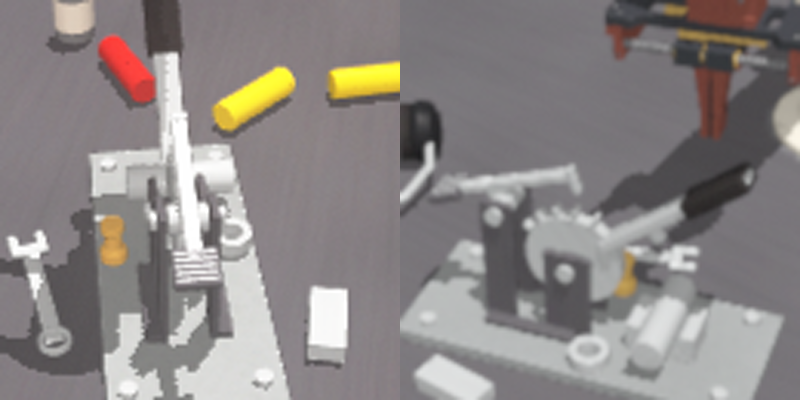

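Crop: the pawl nose is lifted clear of the wheel (scene crop 575,175), the lever is still up with its grip at (715,190), and the fingertip is above it at (712,130). Bar and bystanders are unmoved.

Emit:
jog_arm --moves '[{"travel": [-0.004, 0.02, 0.007], "rotation": [0, 0, 0], "grip": 1}, {"travel": [-0.004, 0.015, 0.006], "rotation": [0, 0, 0], "grip": 1}, {"travel": [0, 0.008, 0.002], "rotation": [0, 0, 0], "grip": 1}, {"travel": [0, 0.004, 0], "rotation": [0, 0, 0], "grip": 1}, {"travel": [0, 0, 0], "rotation": [0, 0, 0], "grip": 1}]'

```text
time_s: 4.3
tcp_pos: [507.6, 64.5, 409.8]
ee_rot: [-0.345, 2.108, -2.039]
contact_force: [-0.5, -0.5, 0.6]
finger_gap: 0.6
```

```bash
python3 -c "
from h import *
go([0,145,198])"
```

```text
tool axes in world(cols)
 [[-0.955 -0.036  0.293]
 [-0.295  0.028 -0.955]
 [ 0.026 -0.999 -0.037]]
tip [501.1  69.6 228. ] clamp [ -0.4 118.5 228. ] F [-0.5 -0.5  0.6] gap 0.5728562432704611 t 4.3
target [494.   95.1 198. ] tool travel mm [ -1.5  30.9 -25.3] n@35 1.141930082435549
```

Emit:
jog_arm --moves '[{"travel": [0, 0.006, -0.006], "rotation": [0, 0, 0], "grip": 1}, {"travel": [0, 0.006, -0.006], "rotation": [0, 0, 0], "grip": 1}, {"travel": [0, 0.006, -0.005], "rotation": [0, 0, 0], "grip": 1}, {"travel": [0, 0.006, -0.004], "rotation": [0, 0, 0], "grip": 1}, {"travel": [0, 0.006, -0.004], "rotation": [0, 0, 0], "grip": 1}]'

```text
time_s: 4.72
tcp_pos: [499.2, 88.2, 382.6]
ee_rot: [-0.331, 2.103, -2.046]
contact_force: [0.8, -4.4, 2.0]
finger_gap: 0.2
```

```bash
python3 -c "
from h import *
go([0,161,164])"
```

```text
tool axes in world(cols)
 [[-0.957 -0.028  0.288]
 [-0.288  0.024 -0.957]
 [ 0.02  -0.999 -0.031]]
tip [494.   92.5 200.7] clamp [ -0.7 142.5 200.7] F [ 0.8 -4.4  2. ] gap 0.1861582729439928 t 4.7167
target [489.5 110.4 164. ] tool travel mm [ -1.6  37.3 -17.4] n@35 1.1754281799907516
```

In contact and moving the lever (about 5 N). I'll follow the arc.

Emit:
jog_arm --moves '[{"travel": [0, 0.007, -0.004], "rotation": [0, 0, 0], "grip": 1}, {"travel": [0, 0.007, -0.004], "rotation": [0, 0, 0], "grip": 1}, {"travel": [0, 0.007, -0.003], "rotation": [0, 0, 0], "grip": 1}, {"travel": [0, 0.007, -0.003], "rotation": [0, 0, 0], "grip": 1}, {"travel": [0, 0.007, -0.002], "rotation": [0, 0, 0], "grip": 1}]'

```text
time_s: 5.13
tcp_pos: [492.6, 107.1, 346.5]
ee_rot: [-0.328, 2.1, -2.043]
contact_force: [0.7, -1.7, 4.6]
finger_gap: 0.3
```

```bash
python3 -c "
from h import *
go([0,168,137])"
```

```text
tool axes in world(cols)
 [[-0.957 -0.024  0.289]
 [-0.29   0.024 -0.957]
 [ 0.016 -0.999 -0.03 ]]
tip [488.2 111.5 164.6] clamp [ -1.  162.4 164.6] F [ 0.7 -1.7  4.6] gap 0.33267322824432655 t 5.1333
target [487.5 117.2 137. ] tool travel mm [-1.4 27.8 -4.8] n@35 0.8060956600948375
```

Emit:
jog_arm --moves '[{"travel": [0, 0.007, -0.002], "rotation": [0, 0, 0], "grip": 1}, {"travel": [0, 0.007, -0.002], "rotation": [0, 0, 0], "grip": 1}, {"travel": [0, 0.007, -0.001], "rotation": [0, 0, 0], "grip": 1}, {"travel": [0, 0.007, 0], "rotation": [0, 0, 0], "grip": 1}, {"travel": [0, 0.006, 0], "rotation": [0, 0, 0], "grip": 1}, {"travel": [0, 0.004, 0], "rotation": [0, 0, 0], "grip": 1}]'

```text
time_s: 5.63
tcp_pos: [489.5, 116.0, 304.5]
ee_rot: [-0.331, 2.104, -2.034]
contact_force: [0.9, 0.7, 3.5]
finger_gap: 0.6
```

```bash
python3 -c "
from h import *
go([0,170,112])"
```

```text
tool axes in world(cols)
 [[-0.956 -0.024  0.293]
 [-0.293  0.03  -0.956]
 [ 0.014 -0.999 -0.036]]
tip [485.  121.5 122.6] clamp [ -1.1 172.9 122.6] F [0.9 0.7 3.5] gap 0.6292607018885888 t 5.6333
target [487.  119.1 112. ] tool travel mm [-1.3 10.5  3.3] n@35 0.3156451752830263
```

Emit:
jog_arm --moves '[{"travel": [0, 0.004, 0], "rotation": [0, 0, 0], "grip": 1}, {"travel": [0, 0.003, 0], "rotation": [0, 0, 0], "grip": 1}, {"travel": [0, 0.003, 0], "rotation": [0, 0, 0], "grip": 1}]'

```text
time_s: 5.88
tcp_pos: [489.2, 116.8, 293.3]
ee_rot: [-0.331, 2.106, -2.032]
contact_force: [-0.1, 0.9, 5.4]
finger_gap: 0.1
```

```bash
python3 -c "
from h import *
go([0,170,110])"
```

```text
tool axes in world(cols)
 [[-0.956 -0.025  0.293]
 [-0.294  0.032 -0.955]
 [ 0.014 -0.999 -0.037]]
tip [484.7 122.5 111.4] clamp [ -1.2 174.  111.4] F [-0.1  0.9  5.4] gap 0.0787895930993394 t 5.8833
target [487.  119.1 110. ] tool travel mm [-1.2  1.3  4. ] n@35 0.1252156187416452
```

Emit:
jog_arm --moves '[{"travel": [0, 0.002, 0], "rotation": [0, 0, 0], "grip": 1}, {"travel": [0, 0.002, 0], "rotation": [0, 0, 0], "grip": 1}]'

```text
time_s: 6.05
tcp_pos: [489.0, 116.9, 291.6]
ee_rot: [-0.329, 2.105, -2.032]
contact_force: [-6.4, -1.0, 19.8]
finger_gap: 0.5
```

```bash
python3 -c "
from h import *
go([0,170,110])"
```

```text
tool axes in world(cols)
 [[-0.956 -0.023  0.293]
 [-0.294  0.032 -0.955]
 [ 0.012 -0.999 -0.037]]
tip [484.8 122.7 109.8] clamp [ -1.  174.1 109.8] F [-6.4 -1.  19.8] gap 0.5295862025126084 t 6.05
target [487.  119.1 110. ] tool travel mm [-1.  -0.4  4.1] n@35 0.12073034721723008
```

The force jumped to 20 N at tip height 110 mm, so the foot is on the bar. Hold, then lift off.

Emit:
jog_arm --moves '[{"travel": [0, 0.001, 0], "rotation": [0, 0, 0], "grip": 1}, {"travel": [0, 0, 0], "rotation": [0, 0, 0], "grip": 1}, {"travel": [0, 0, 0], "rotation": [0, 0, 0], "grip": 1}, {"travel": [0, -0.01, 0], "rotation": [0, 0, 0], "grip": 1}, {"travel": [0, -0.03, 0], "rotation": [0, 0, 0], "grip": 1}, {"travel": [0, -0.035, 0], "rotation": [0, 0, 0], "grip": 1}, {"travel": [0, -0.035, 0], "rotation": [0, 0, 0], "grip": 1}, {"travel": [0, -0.035, 0], "rotation": [0, 0, 0], "grip": 1}, {"travel": [0, -0.02, 0], "rotation": [0, 0, 0], "grip": 1}, {"travel": [0, 0, 0], "rotation": [0, 0, 0], "grip": 1}, {"travel": [0, 0, 0], "rotation": [0, 0, 0], "grip": 1}]'

```text
time_s: 6.97
tcp_pos: [492.6, 109.9, 457.7]
ee_rot: [-0.346, 2.11, -2.045]
contact_force: [0.2, 0.0, -0.7]
finger_gap: 0.4
```

Run:
```python
from h import *
from bench import r
go([0,170,110])
c={n:r.read_camera(n) for n in("side","scene")}
ims=[cv2.resize(c[n]["image"][y:y+130,x:x+130,::-1],(400,400),interpolation=2) for n,y,x in(("side",140,190),("scene",140,190))]
cv2.imwrite("pics/c4.png",np.hstack(ims))
for n in c: # expected grip end-top centre (lever level) in crop pixels
    for nm,p in(("gripend",[0,225,100]),("pad",[0,-138,156])):
        q=c[n]["R"]@cw(p)+c[n]["t"];print(n,nm,(c[n]["fx"]*q[0]/q[2]+c[n]["cx"]-190)*3.08+(400 if n=="scene" else 0),(c[n]["fy"]*q[1]/q[2]+c[n]["cy"]-140)*3.08)
```

```text
tool axes in world(cols)
 [[-0.956 -0.04   0.29 ]
 [-0.291  0.026 -0.956]
 [ 0.031 -0.999 -0.036]]
tip [485.4 114.6 275.9] clamp [ -2.8 166.1 275.9] F [ 0.2  0.  -0.7] gap 0.3726077578528124 t 6.9667
target [487.  119.1 110. ] tool travel mm [ -7.9 165.8   2.2] n@35 4.742731536381105
side gripend 158.2332224834565 75.9620701540737
side pad 194.9444379398216 266.09838781980477
scene gripend 787.0488667167936 243.58090385148776
scene pad 446.81686733185427 118.18629541150258
```

View pics/c4.png

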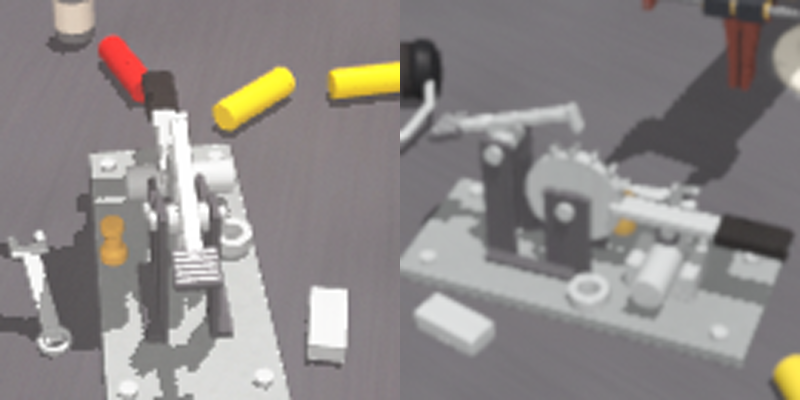

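Crop: the lever is level. Its grip end at (788,245) matches the predicted (787,244), the pawl nose is raised, the bar is still in its V, the bystanders are unmoved and the gripper is well clear. Handing in.

```bash
python3 -c "
from bench import r
print(r.hand_in())"
```

```text
the job is handed in; nothing more can be done
None
```

The clamp is closed on the bar and the job is handed in at about 7 s of the 43 s allowed. The hand-in gave no verdict.

- **Pawl:** I pressed the pad with the shut fingertips until it hit its stop, at about 24 N with the tip 156 mm above the bench. It stayed tripped after I let go.
- **Lever:** I pushed the grip down along its arc until the foot met the bar, where the force rose to about 20 N with the tip 110 mm above the bench. I then lifted straight off.
- **Last checks:** In the final pictures the grip end was within about 2 px (enlarged crop) of where a level lever should put it. The pawl nose was clear of the teeth and the bar was in the V-block. The nearby things looked unmoved, though the ear defenders and oil bottle were only partly in view.
- **Robot:** The contact force was about 0 N, with the fingertips about 165 mm above the grip. No check failed or disagreed. The first move call was refused because its rows left out the rotation; nothing moved.

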